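# Set the hour hand on the hand-setting press

## Task

Set the hour hand of the watch that waits in its white carrier on the base plate of the hand-setting press: with the fingertips push the carrier along the plate until its long side lies flush against the side fence and its end is home against the end stop under the spindle, then press the spindle's button right down with a fingertip and let it spring back up. Only push: the carrier must not be lifted or tipped, and no finger may touch the watch or its brass ring. Leave everything else on the bench where it stands.

Things in the scene. Friction and masses are not known exactly. Their poses are not given: they have to be found in the camera images.
- press: hand-setting press, fixed. Origin on the bench below the spindle axis; x from the open end of its plate, near the robot, to the column; y left, z up. Aluminium base plate: x -230 to 110, y -165 to 68 mm, top at z 10. Grey column 36 x 36 mm at x 80; its arm, 30 mm wide, reaches over the end stop to a round nose of radius 16 mm on the spindle axis, z 60 (brass bush 56) to 84
- fence (a point): middle of the lower edge of the side fence's working face (press x -90, y +46, z 10 mm): a dark steel strip on the plate, along press x from -210 to +30 mm, 10 mm high, 8 mm thick, working face towards press -y. Axes as the press
- stop (a point): middle of the lower edge of the end stop's working face (press x +30, y 0, z 10 mm): a dark steel bar across the plate, from y -46 to +54 mm, 12 mm high, working face towards press -x. Axes as the press
- home (a point): point on the plate's top (press x -25, y 0, z 10 mm; axes as the press): where the carrier's origin lies when it is flush against both fence and end stop
- carrier: white plastic block, 110 (x) x 92 (y) x 16 mm, 0.2 to 0.4 kg, loose; slides easily (friction about 0.25). Origin: centre of its underside; x along its length to the dial end, which points towards the end stop within 20 degrees. The watch stands on it at x +25 mm. The tail end (x -55 mm) and the long sides are plain flat faces to push on
- dial: the watch, fixed on the carrier at carrier x +25, y 0 mm: a brass ring, 40 mm across and 6 mm high, round a pale dial, 33 mm across, whose face is 24 mm above the carrier's underside; the hour hand's hub, 6 mm across, stands on it up to 30.5 mm. Its origin and axes are those of the carrier. Not to be touched by the robot
- hour_hand (a joint): how far the hour hand has been pressed down on its post, m: 0 = loose and proud (as it starts), 0.003 = end of its travel; it needs about 1.2 N and stays where it is pressed. The spindle at the end of its stroke presses it to about 0.0027 when the carrier is home
- spindle (a joint): downward travel of the press spindle, m: 0 = up (rest), 0.012 = fully down on its depth stop. Spring-returned: about 2 N to start, 4 N at full stroke, 5 to 6 N with a hand under it
- button_top (a point): centre of the top of the spindle's black button (disc 26 mm across, 10 mm high) that is pressed straight down; at rest 110 mm above the bench on the spindle axis; moves with the spindle. The spindle's lower tip is 10 mm across, at rest 50 mm above the bench
- parts_tin: round closed aluminium tin, 34 mm across, 15 mm high, standing on the press's base plate to the right of the spindle; bystander; origin: centre of underside
- nose_piece: small turned brass spare nose-piece, 20 mm across, 34 mm high, standing upright on the base plate to the right of the column; bystander; origin: centre of underside
- spare_carrier: empty carrier of the same kind as carrier (110 x 92 x 16 mm, but no dial in its ring), on the bench right of the press; bystander; origin: centre of underside
- movement_holder: four-legged brass movement holder with a movement on top, 58 x 44 mm, 37 mm high, on the bench left of the press; bystander; origin: centre of underside
- vice_table: small steel vice on a plate with four feet, 85 x 55 mm, 54 mm high, on the bench left of the press; bystander; origin: centre of underside
- tweezers: steel tweezers, 130 mm long, lying on the bench right of the press; bystander; origin: middle of underside
- screwdriver: screwdriver, 130 mm long, lying on the bench right of the robot; bystander; origin: middle of underside
- dust_cover: clear plastic round dust cover with a knob, 76 mm across, 56 mm high, on the bench left of the robot; bystander; origin: centre of underside
There are look-alikes about, which are no part of the job. Leave any purple look-alike of the carrier alone.

How it is judged:
By the outcome, as a careful person would: the job done as asked, in the order asked, and still so for the second after the job is handed in, with the robot touching nothing.
It also fails if it takes over 54 s, if anything falls off the work surface, if the arm or the gripper's body presses on something with over 40 N, if the wrist force passes 120 N, or if a joint passes its speed limit or range.

## Robot

A 6-joint arm with a two-finger parallel gripper is mounted at the origin on the work surface. World frame = base frame: x ahead of the robot, y to its left, z up, the work surface at z = 0. Lengths are in mm, angles in rad, forces in N, time in s.
With the tool pointing down it reaches from about 275 to 1000 mm from the base axis. Payload 8.4 kg.
Tool frame: the origin (TCP) lies at the very end of the fingers, on their centre line; the grasp point (between the pads) lies 19 mm behind it; z points along the fingers, y is the line along which they close (so a half turn about z gives the same grasp; the last joint's range is limited). The gripper opens to 85 mm and grips with 20 to 120 N. Pads are 22 mm wide; open, the fingers measure 114 mm over their backs; the gripper's body (76 mm by 85 mm) begins 54 mm behind the grasp point. The pads swing forward as they close: fully open they stand 13 mm farther back than shut.
Start: joints at [-0.002, 0.353, 1.633, -0, 1.155, -0.002], TCP at [625.002, -0, 231.281] pointing down, gripper open.
Joint ranges: [-2.63, 2.63], [-0.92, 2.1], [0.06, 2.66], [-1.3, 4.44], [0, 2.69], [-3.02, 3.02]. Speed limits (rad/s): [2.22, 2.22, 2.79, 3.14, 3.14, 3.14].

## Interface

Orientations are given as [roll, pitch, yaw] about the fixed x, y, z axes, in that order (R = Rz(yaw) Ry(pitch) Rx(roll)).
In Python, from rig import telemetry, imaging, r gives the robot as it stands. The module is installed in compiled form; this text tells all that it offers.
- The arm moves only by the tool step_arm, never from a script. Its argument "moves" is a list of rows, each a list of 3 entries, a list of its own where there are three numbers: the turn, a rotation vector about the tool's x, y, z scaled (see below), then the shift along the tool's x, y, z scaled (see below), then the opening, from -1 (shut) to 1 (fully open). A call has 1 to 8 rows; each row is the pose to reach, as a shift and turn from the pose commanded when the call began, along the tool's axes at that moment; what a row does not reach only later rows make up. The controller multiplies each number of a shift by 200 mm and each number of a turn by 45 degrees. A row lasts 1/10 s, in which the tool goes at most 50 mm and 8.59 degrees, less where a joint would pass 70% of its speed; a pose out of reach is approached as far as the arm can. A call with a number of a shift or a turn outside -1 to 1 is refused whole. A call with a gripper value outside its range is refused whole. The fingers move at their own pace and stop on an object; "squeeze" is the grip in N (left out, the last holds). Time passes only in rows, so rows that repeat a pose let the fingers close. It gives the time, the measured TCP pose, the force, the opening and the grip force at its end, in the units of the state.
- telemetry.sense(): the state, without advancing time (a new reading comes with each control period).
- imaging.grab_frame(name): name is "scene" or "side" or "wrist"; returns the picture (420x560x3 uint8, red, green, blue); there is no depth.
- imaging.calibration(name): a dict with "fx", "fy", "cx", "cy" (pixels), "cam_to_world" (4x4, takes a point from camera to world coordinates). Camera axes: x right, y up, looking along -z (the intrinsics and any distortion apply to the point x, -y, -z); pixel columns grow to the right and rows downward; lengths in mm; the calibration is good to about 2 mm. A picture is of the moment at which its call begins: read the wrist's pose just before it. calibration takes no time and is no camera call; for the wrist camera it gives the pose at the moment of the call.
- r.sign_off(): hands the job in; it is judged then, once.
Trained networks look in the newest picture that a camera, given by its name, has taken for a name from the list of things; names that differ only in an ending like _2 or _b are one class to them, and where a whole thing is asked for, a point or a joint stands for the part that bears it (a point fixed in the world has none). Each returns a list of dicts, best first, with "conf" (0 to 1); they miss things now and then, are a little off and sometimes report something else, mostly with a low value. They report only what shows in the picture. A call takes as long as a camera call. They do not tell look-alikes from the thing itself.
- imaging.recognise(camera, name): "extent" ([left, top, width, height] in pixels, round what is visible of it).
- imaging.mark_of(camera, name): "xy" ([column, row] in pixels: a listed point, or the origin of a listed thing).
The state is a dict: "clock": time; "qpos": joint angles; "qvel": joint speeds; "joint_efforts": joint torques, N m; "eef_pos": TCP position; "tcp_rot": TCP orientation; "contact_force": force on the tool from outside, world axes, zero at the start; "wrist_torque": the same for the moment, N m; "opening": opening from 0.0 (shut) to 1.0 (fully open); "grasp_force": force on a finger pad.
Only numpy, scipy, OpenCV 4.12 (cv2) and the standard library are available. Lean on these libraries where they do the work, as an engineer would, in place of code of your own. Each camera call takes 0.05 s, during which the arm holds its last target. There are 200 camera calls.

## Working session

There is one attempt and no reset: what is moved stays moved. The work goes in short steps, Python scripts to look and compute and a tool call to move; the robot and the scene stay as the last step left them, time stands still between calls to the robot, and variables do not carry over. Pictures are saved under pics/ and viewed, at most 10 in all, crops included, and the job is handed in when it is done.

Besides the shell and the picture viewer there is one more tool, called after "Emit:" in YAML: its name, and indented under it one key for each argument. step_arm: Moves the arm, as the interface text tells. Its arguments: {"type":"object","properties":{"moves":{"type":"array"},"squeeze":{"type":"number"}},"required":["moves"]}

```bash
mkdir -p pics
cat > h.py <<'E'
import numpy as np, cv2
from rig import telemetry, imaging, r
def ray(cam,px):
    c=imaging.calibration(cam); T=np.array(c["cam_to_world"])
    d=np.array([(px[0]-c["cx"])/c["fx"],-(px[1]-c["cy"])/c["fy"],-1.])
    return T[:3,3],T[:3,:3]@d
def onz(cam,px,z):
    o,d=ray(cam,px); return o+d*(z-o[2])/d[2]
def tri(obs):
    A=np.zeros((3,3));b=np.zeros(3)
    for cam,px in obs:
        o,d=ray(cam,px); d=d/np.linalg.norm(d);P=np.eye(3)-np.outer(d,d);A+=P;b+=P@o
    p=np.linalg.solve(A,b)
    return p
def proj(cam,p):
    c=imaging.calibration(cam); T=np.array(c["cam_to_world"])
    q=T[:3,:3].T@(np.array(p)-T[:3,3]); return np.array([c["cx"]+c["fx"]*q[0]/-q[2],c["cy"]-c["fy"]*q[1]/-q[2]])
def save(cam,name):
    im=imaging.grab_frame(cam); cv2.imwrite(f"pics/{name}.png",cv2.cvtColor(im,cv2.COLOR_RGB2BGR)); return im
E
python3 - <<'E'
from h import *
for k in ["scene","side","wrist"]:
    print(k, {a:(np.round(b,3).tolist()) for a,b in imaging.calibration(k).items()})
    im=save(k,k+"0")
    for n in ["press","fence","stop","home","carrier","dial","button_top","parts_tin","nose_piece"]:
        print(n,[(np.round(x["xy"],1).tolist(),round(x["conf"],2)) for x in imaging.mark_of(k,n)][:3])
print(telemetry.sense())
a=[cv2.imread(f"pics/{k}0.png") for k in ["scene","side"]]
E
```

```text
scene {'fx': 543.111, 'fy': 543.111, 'cx': 276.789, 'cy': 206.096, 'cam_to_world': [[0.388, -0.705, 0.593, 1357.59], [0.922, 0.289, -0.259, -385.818], [0.011, 0.647, 0.762, 1123.078], [0.0, 0.0, 0.0, 1.0]]}
press [([307.9, 246.2], 0.89), ([299.7, 288.8], 0.68)]
fence [([300.6, 216.9], 0.78)]
stop [([313.6, 256.1], 0.87)]
home [([299.2, 239.0], 0.65)]
carrier [([366.2, 210.3], 0.8), ([262.6, 223.1], 0.63)]
dial [([264.2, 218.8], 0.74), ([365.7, 213.1], 0.73)]
button_top [([300.5, 214.3], 0.62), ([308.8, 219.6], 0.53), ([301.6, 239.3], 0.4)]
parts_tin [([279.7, 272.2], 0.63)]
nose_piece [([296.2, 288.8], 0.5)]
side {'fx': 411.262, 'fy': 411.262, 'cx': 281.323, 'cy': 203.021, 'cam_to_world': [[-0.959, 0.191, -0.208, 277.034], [-0.282, -0.647, 0.709, 864.456], [0.001, 0.738, 0.674, 934.767], [0.0, 0.0, 0.0, 1.0]]}
press [([245.2, 223.9], 0.65)]
fence [([359.5, 174.0], 0.49)]
stop [([237.9, 224.2], 0.78), ([270.5, 235.4], 0.36)]
home [([252.1, 225.1], 0.58)]
carrier [([239.1, 276.2], 0.97), ([292.8, 215.6], 0.89), ([285.6, 214.6], 0.24)]
dial [([238.7, 276.7], 0.51), ([284.7, 214.0], 0.44
[... 708 characters left out ...]
 0.22)]
{'clock': 1.5, 'qpos': array([-2.39227998e-03,  3.52988470e-01,  1.63337852e+00,  5.70677890e-07,
        1.15518322e+00, -2.40809036e-03]), 'qvel': array([ 0.0006594 , -0.0026985 ,  0.00056102,  0.00012581, -0.00056997,
       -0.00117068]), 'joint_efforts': array([ 4.02729356e-04, -6.05162287e+01, -3.42434478e+01,  4.49681875e-05,
        1.22232246e-03,  1.36977022e-06]), 'eef_pos': array([6.25021571e+02, 4.95377130e-03, 2.31297380e+02]), 'tcp_rot': array([ 3.14155021e+00, -4.19910473e-07,  1.57081191e+00]), 'contact_force': array([0.41625108, 1.16192846, 0.55112393]), 'wrist_torque': array([ 0.03893953, -0.03470256, -0.00979338]), 'grasp_force': 0.0, 'opening': 0.997288586009732}
```

View pics/wrist0.png

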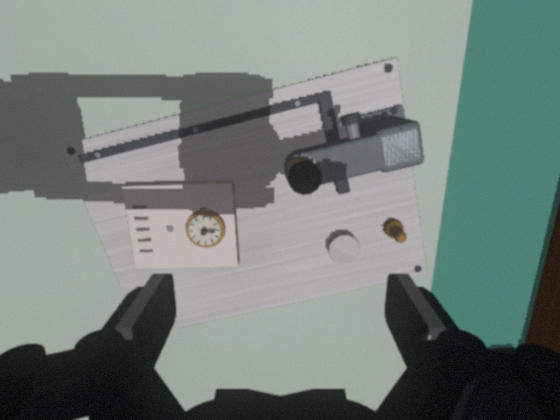

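View pics/scene0.png

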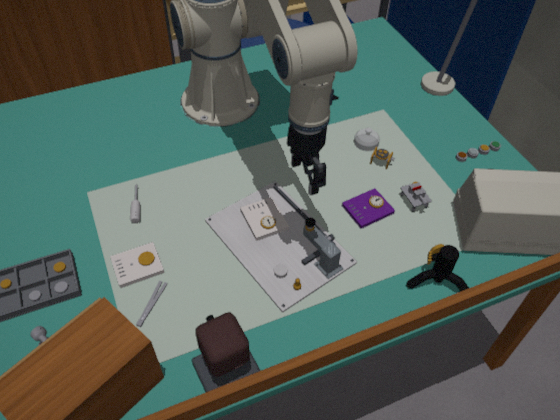

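View pics/side0.png

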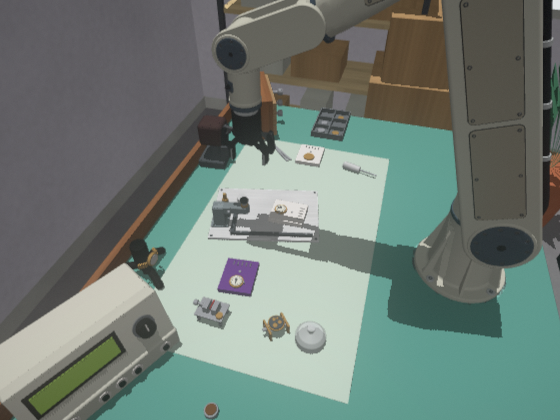

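Wrist: white carrier (corners about (125,183)–(237,267)), dial at (205,229), fence running (80,158)–(330,97), stop at (330,100)–(345,190), button (303,175), press yaw about +13°. Scene/side: the purple look-alike is left of the press, and the empty spare carrier to the right.

Run:
```python
from h import *
im=cv2.imread("pics/wrist0.png")[50:340,60:440]
cv2.imwrite("pics/wc.png",cv2.resize(im,None,fx=2,fy=2,interpolation=cv2.INTER_CUBIC))
from scipy.optimize import least_squares
P={"fence":(-90,46,10),"stop":(30,0,10),"home":(-25,0,10),"button_top":(0,0,110)}
ob=[("wrist","fence",(202.2,131.9)),("wrist","stop",(324.1,147.2)),("wrist","home",(275.1,162.8)),("wrist","button_top",(308.3,179.6)),
("scene","fence",(300.6,216.9)),("scene","stop",(313.6,256.1)),("scene","home",(299.2,239)),("scene","button_top",(308.8,219.6)),
("side","stop",(237.9,224.2)),("side","home",(252.1,225.1))]
for cs in (["wrist"],["wrist","scene","side"]):
    def W(v,p): 
        c,s=np.cos(v[2]),np.sin(v[2]); return (v[0]*100+c*p[0]-s*p[1],v[1]*100+s*p[0]+c*p[1],p[2])
    def f(v): return np.concatenate([proj(k,W(v,P[n]))-np.array(q) for k,n,q in ob if k in cs])
    s=least_squares(f,[6.7,1,.2],loss="soft_l1"); print(s.x,np.round(f(s.x).reshape(-1,2),1).tolist())
for q in [(126,183),(234,180),(238,266),(135,268)]: print(np.round(onz("wrist",q,26),1))
for n,k in (("tin",10),): print(onz("wrist",(344,245),25))
print("btn",tri([("wrist",(303,175)),("scene",(310.5,222))]))
```

```text
[6.44735731 0.15001217 0.23941127] [[-1.3, 0.3], [5.4, 1.4], [1.0, -1.2], [-0.9, -0.2]]
[6.44292847 0.14643948 0.2357845 ] [[-1.7, 0.3], [5.0, 1.9], [0.5, -1.0], [-1.5, 0.2], [0.2, -1.5], [2.2, -2.3], [3.0, 0.6], [1.8, 1.7], [-1.9, -1.6], [1.2, -1.9]]
[472.8  -9.1  26. ]
[579.2  -6.1  26. ]
[579.8 -99.8  26. ]
[ 470.3 -102.1   26. ]
[691.13232619 -76.07673874  25.        ]
btn [641.58654214  16.40977005 103.01994878]
```

View pics/wc.png

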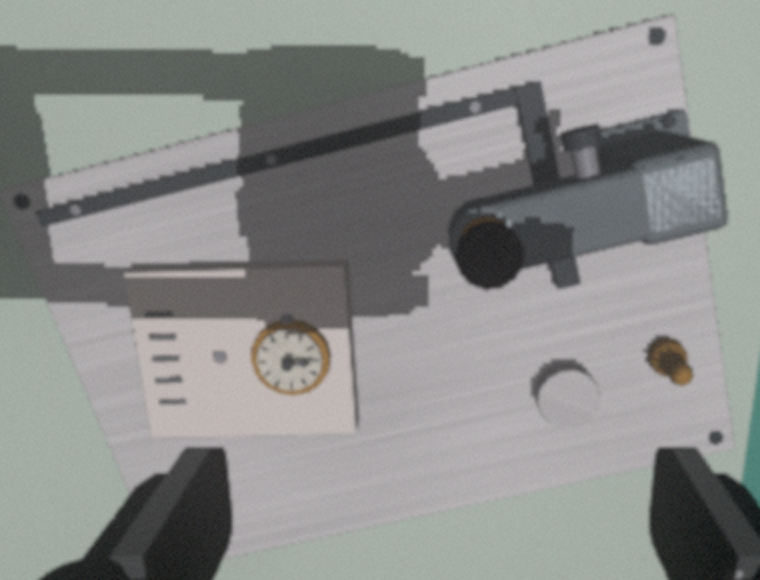

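```bash
cat >> h.py <<'E'
def W(v,p): 
    c,s=np.cos(v[2]),np.sin(v[2]); return np.array((v[0]*100+c*p[0]-s*p[1],v[1]*100+s*p[0]+c*p[1],p[2]))
def full(q): return np.array(q)/2+[60-.25,50-.25]
E
python3 - <<'E'
from h import *
from scipy.optimize import least_squares
pts=[((674,15),(110,68,10)),((732,447),(110,-165,10)),((488,254),(0,0,110)),((543,82),(38,54,22)),((519,90),(30,54,22)),((42,226),(-210,46,20))]
def f(v): return np.concatenate([proj("wrist",W(v,p))-full(q) for q,p in pts])
s=least_squares(f,[6.44,.15,.237],loss="soft_l1");v=s.x
print(v,np.round(f(v).reshape(-1,2),1).tolist())
for q in [(45,226),(270,168),(520,105)]:
    w=onz("wrist",full(q),20)[:2]-v[:2]*100;c,s_=np.cos(v[2]),np.sin(v[2]);print("fence",c*w[0]+s_*w[1],-s_*w[0]+c*w[1])
# carrier: top corners z26 , crop px
C=[((126,273),(-55,46,26)),((346,263),(55,46,26)),((357,430),(55,-46,26)),((151,437),(-55,-46,26)),((290,361),(25,0,36-1.5))]
g=lambda u:np.concatenate([proj("wrist",W(u,p))-full(q) for q,p in C])
u=least_squares(g,[5.3,-.5,0]).x
print("carrier",u,np.round(g(u).reshape(-1,2),1).tolist())
w=u[:2]*100-v[:2]*100;print("in press",c*w[0]+s_*w[1],-s_*w[0]+c*w[1],np.degrees(u[2]-v[2]))
# check in scene/side
for k in("scene","side"):
    for n,p in (("stop",(30,0,10)),("button",(0,0,110)),("nose corner",(110,-165,10)),("fence",(-90,46,10))):print(k,n,proj(k,W(v,p)))
    print(k,"car",proj(k,W(u,(25,0,34))))
E
```

```text
[6.42859937 0.15458888 0.23876835] [[1.0, -0.7], [1.2, 1.3], [1.2, 2.0], [-5.0, 0.5], [-1.5, -1.4], [-0.6, -0.6]]
fence -208.23844063036967 44.9682081444252
fence -92.11903783608804 45.64920923858607
fence 30.39982201382142 45.73203748174198
carrier [ 5.24411129 -0.55510179  0.03084531] [[-1.4, -1.2], [0.0, 0.5], [0.7, 1.2], [0.4, 0.7], [0.3, -0.9]]
in press -131.87303252161928 -40.94181002620141 -11.913112406872115
scene stop [315.85707    253.28064403]
scene button [310.68705188 220.73016149]
scene nose corner [282.37991231 310.61135192]
scene fence [300.70616985 214.98641935]
scene car [268.74750594 221.11399382]
side stop [236.3722673  222.84315967]
side button [243.9087351  199.66060056]
side nose corner [219.5160962  188.31431238]
side fence [273.30308076 234.80635625]
side car [280.42972588 208.81105637]
```

Emit:
step_arm:
  moves:
    - [[0,0,-0.304],[-0.67,-0.4,0.5],0]
    - [[0,0,-0.304],[-0.67,-0.4,0.5],0]
    - [[0,0,-0.304],[-0.67,-0.4,0.5],0]
    - [[0,0,-0.304],[-0.67,-0.4,0.5],0]
    - [[0,0,-0.304],[-0.67,-0.4,0.85],0]
    - [[0,0,-0.304],[-0.67,-0.4,0.85],0]
    - [[0,0,-0.304],[-0.67,-0.4,0.85],0]
    - [[0,0,-0.304],[-0.67,-0.4,0.85],0]

```text
clock: 2.3
eef_pos: [545.4, -134.0, 61.7]
tcp_rot: [-3.142, -0.0, 1.81]
contact_force: [-1.2, -0.7, -0.1]
opening: 0.499
grasp_force: 0.0
```

Run:
```python
from h import *
s=telemetry.sense();print(s["clock"],s["eef_pos"],s["tcp_rot"],s["opening"],s["contact_force"])
save("wrist","w1");save("side","s1")
v=[6.42859937,.15458888,.23876835]
for n,p in (("stop",(30,0,22)),("stopend",(30,-46,22)),("fence",(-90,46,20)),("fence end",(-210,46,20)),("corner",(-230,68,10))):print(n,proj("wrist",W(v,p)))
a=cv2.imread("pics/w1.png");b=cv2.imread("pics/s1.png")[150:290,170:350]
cv2.imwrite("pics/s1c.png",cv2.resize(b,None,fx=4,fy=4,interpolation=cv2.INTER_CUBIC))
```

```text
2.3 [ 545.36024242 -134.03142685   61.67569275] [-3.14153893e+00 -4.36255342e-05  1.80961257e+00] 0.4988183058681524 [-1.15758115 -0.70198889 -0.07813485]
stop [639.56122911 -13.20954446]
stopend [610.51233168  95.07580492]
fence [ 376.85937222 -139.93072499]
fence end [  83.28768876 -140.44473121]
corner [  38.58878067 -192.05238713]
```

View pics/w1.png

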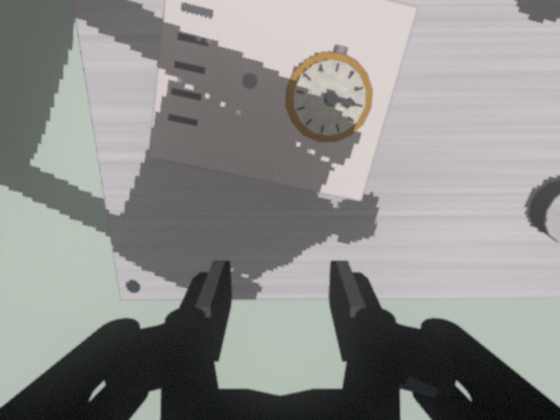

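Emit:
step_arm:
  moves:
    - [[0,0,0],[0,0,0.2],0]
    - [[0,0,0],[0,0,0.24],0]
    - [[0,0,0],[0,0,0.24],0]
    - [[0,0,0],[0.025,0,0.24],0]
    - [[0,0,0],[0.05,0,0.24],0]
    - [[0,0,0],[0.075,0,0.24],0]
    - [[0,0,0],[0.1,0,0.24],0]
    - [[0,0,0],[0.12,0,0.24],0]

```text
clock: 3.2
eef_pos: [539.5, -110.2, 13.7]
tcp_rot: [3.141, 0.0, 1.81]
contact_force: [0.4, -0.1, -0.0]
opening: 0.502
grasp_force: 0.3
```

Emit:
step_arm:
  moves:
    - [[0,0,0],[0.02,0,0],0]
    - [[0,0,0],[0.04,0,0],0]
    - [[0,0,0],[0.06,0,0],0]
    - [[0,0,0],[0.08,0,0],0]
    - [[0,0,0],[0.1,0,0],0]
    - [[0,0,0],[0.12,0,0],0]
    - [[0,0,0],[0.14,0,0],0]
    - [[0,0,0],[0.14,0,0],0]

```text
clock: 4.0
eef_pos: [532.3, -82.9, 13.2]
tcp_rot: [-3.141, -0.0, 1.81]
contact_force: [-0.5, 0.3, -0.2]
opening: 0.502
grasp_force: 0.0
```

Run:
```python
from h import *
s=telemetry.sense();print(s["clock"],s["eef_pos"],s["tcp_rot"],s["opening"],s["contact_force"])
save("wrist","w2")
v=[6.42859937,.15458888,.23876835]
c,s_=np.cos(v[2]),np.sin(v[2]);w=s["eef_pos"][:2]-np.array(v[:2])*100;print(c*w[0]+s_*w[1],-s_*w[0]+c*w[1])
```

```text
4.0 [532.34005392 -82.9342464   13.18856246] [-3.14110738e+00 -3.12614634e-04  1.80988609e+00] 0.5021843972486211 [-0.45476842  0.319923   -0.16009098]
-130.65501077697138 -69.46309531953521
```

View pics/w2.png

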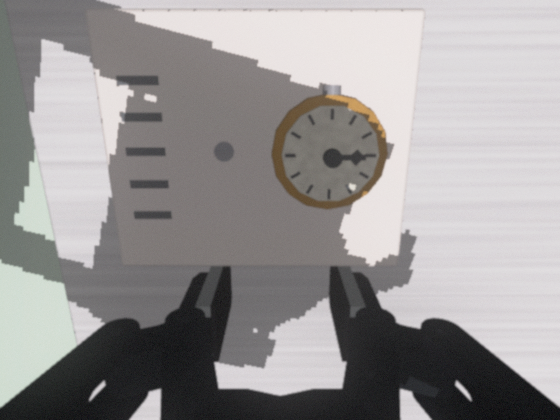

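Emit:
step_arm:
  moves:
    - [[0,0,0],[0.015,0,0],0]
    - [[0,0,0],[0.03,0,0],0]
    - [[0,0,0],[0.04,0,0],0]
    - [[0,0,0],[0.048,0,0],0]
    - [[0,0,0],[0.048,0,0],0]

```text
clock: 4.55
eef_pos: [530.3, -73.9, 13.3]
tcp_rot: [-3.141, -0.0, 1.81]
contact_force: [0.3, -0.4, -0.2]
opening: 0.503
grasp_force: 0.0
```

Run:
```python
from h import *
save("wrist","w3")
s=telemetry.sense()
v=[6.42859937,.15458888,.23876835]
c,s_=np.cos(v[2]),np.sin(v[2])
def P(w): w=np.array(w)[:2]-np.array(v[:2])*100;return np.round([c*w[0]+s_*w[1],-s_*w[0]+c*w[1]],1)
print(P(s["eef_pos"]),s["contact_force"])
im=cv2.cvtColor(cv2.imread("pics/w3.png"),cv2.COLOR_BGR2GRAY).astype(int)
for p in ((-150,46,20),(-110,46,20)): print(proj("wrist",W(v,p)))
for q in((125,266),(395,266)): print(P(onz("wrist",q,26)))
for col in (260,300,360): print(im[0:24,col].tolist())
```

```text
[-130.5  -60.3] [0.27020917 0.48235746 0.08639316]
[223.15732207   4.08755054]
[343.41332963   4.070189  ]
[-192.5  -47.6]
[-85.6 -47.6]
[98, 97, 98, 99, 95, 96, 90, 75, 74, 114, 167, 198, 217, 225, 227, 228, 229, 227, 228, 228, 230, 229, 229, 229]
[100, 98, 97, 97, 97, 98, 88, 74, 74, 113, 164, 200, 216, 225, 228, 228, 229, 228, 230, 229, 230, 230, 228, 230]
[98, 97, 97, 95, 94, 94, 82, 66, 71, 110, 165, 200, 217, 225, 230, 230, 231, 230, 232, 231, 231, 231, 231, 230]
```

Emit:
step_arm:
  moves:
    - [[0,0,0],[0.004,0,0],0]
    - [[0,0,0],[0.008,0,0],0]
    - [[0,0,0],[0.008,0,0],0]
    - [[0,0,0],[0.008,0,0],0]

```text
clock: 5.0
eef_pos: [530.0, -72.6, 13.3]
tcp_rot: [-3.141, -0.0, 1.81]
contact_force: [0.7, 0.1, 0.9]
opening: 0.499
grasp_force: 0.0
```

Emit:
step_arm:
  moves:
    - [[0,0,0],[0.004,0,0],0]
    - [[0,0,0],[0.006,0,0],0]
    - [[0,0,0],[0.006,0,0],0]
    - [[0,0,0],[0.006,0,0],0]

```text
clock: 5.4
eef_pos: [530.2, -72.2, 13.3]
tcp_rot: [3.141, 0.001, 1.81]
contact_force: [0.5, -5.3, -0.7]
opening: 0.498
grasp_force: 3.1
```

Emit:
step_arm:
  moves:
    - [[0,0,0],[-0.075,0,0],0]
    - [[0,0,0],[-0.075,0,-0.25],0]
    - [[0,0,0],[-0.075,0,-0.35],0]
    - [[0,0,-0.2],[-0.075,-0.25,-0.35],0]
    - [[0,0,-0.4],[0,-0.47,-0.35],0]
    - [[0,0,-0.6],[0.29,-0.47,-0.35],0]
    - [[0,0,-0.8],[0.29,-0.47,-0.35],0]
    - [[0,0,-1],[0.29,-0.47,-0.35],0]

```text
clock: 6.2
eef_pos: [424.1, -36.7, 83.5]
tcp_rot: [3.141, -0.0, 2.567]
contact_force: [0.5, -0.4, 0.8]
opening: 0.502
grasp_force: 0.0
```

Emit:
step_arm:
  moves:
    - [[0,0,-0.2],[0,0,0],0]
    - [[0,0,-0.4],[0,0,0],0]
    - [[0,0,-0.6],[0,0,0],0]
    - [[0,0,-0.8],[0,0,0],0]
    - [[0,0,-1],[0,0,0],0]
    - [[0,0,-1],[0,0,0],0]
    - [[0,0,-1],[0,0,0],0]

```text
clock: 6.9
eef_pos: [424.9, -37.8, 83.4]
tcp_rot: [3.141, 0.0, -2.938]
contact_force: [0.3, -0.6, 0.0]
opening: 0.5
grasp_force: 0.0
```

```bash
cat >> h.py <<'E'
v=[6.42859937,.15458888,.23876835]
def P(w): 
    c,s_=np.cos(v[2]),np.sin(v[2]);w=np.array(w)[:2]-np.array(v[:2])*100;return np.round([c*w[0]+s_*w[1],-s_*w[0]+c*w[1]],1)
E
python3 - <<'E'
from h import *
s=telemetry.sense();print(s["clock"],P(s["eef_pos"]),s["eef_pos"],np.degrees(s["tcp_rot"]-[0,0,v[2]]),s["qpos"])
save("side","s2");save("scene","c2")
for k in("side","scene"):
  for n in ("carrier","dial"): print(k,n,[(P(onz(k,x["xy"],10 if n=="carrier" else 10)),round(x["conf"],2)) for x in imaging.mark_of(k,n)][:3])
b=cv2.imread("pics/s2.png")[150:270,190:350];d=cv2.imread("pics/c2.png")[160:310,190:360]
b=cv2.resize(b,(800,600),interpolation=cv2.INTER_CUBIC)
cv2.imwrite("pics/s2c.png",b)
E
```

```text
6.9 [-2.243e+02 -2.000e-01] [424.92973066 -37.7523095   83.38464066] [ 1.79991487e+02  6.50244343e-03 -1.82033711e+02] [-9.22678885e-02  2.71128521e-01  2.16869092e+00  2.71392616e-04
  7.01707935e-01 -1.86654489e+00]
side carrier [(array([-143.6,    7.3]), 0.9), (array([-14.4, 214.3]), 0.78)]
side dial [(array([ -2.3, 220.4]), 0.54), (array([-138.1,   -7.5]), 0.42)]
scene carrier [(array([-139. ,  -11.5]), 0.95), (array([5.6, 0.5]), 0.62), (array([ -7. , 203.3]), 0.55)]
scene dial [(array([  21.7, -102.6]), 0.74), (array([-135.4,    4. ]), 0.56), (array([ -1. , 194.9]), 0.53)]
```

View pics/s2c.png

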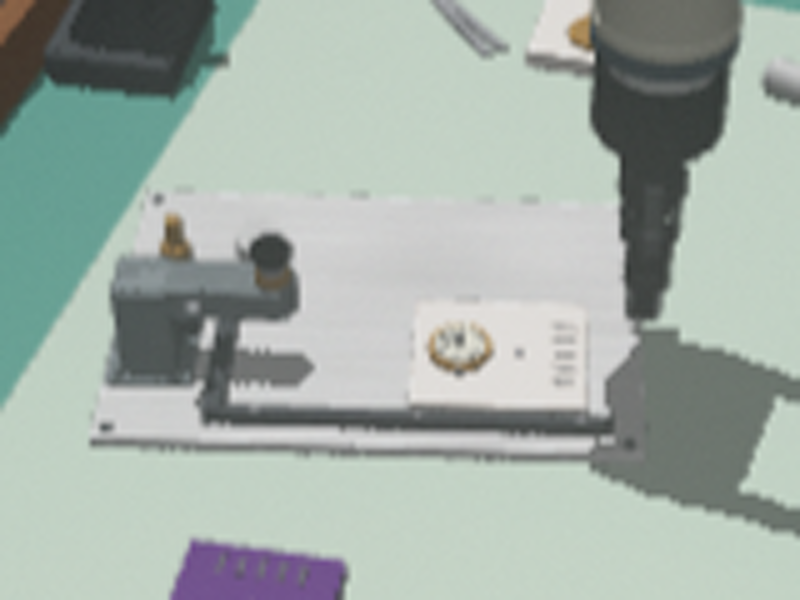

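Emit:
step_arm:
  moves:
    - [[0,0,-0.045],[0,0,0.2],0]
    - [[0,0,-0.045],[0,0,0.35],0]
    - [[0,0,-0.045],[0,0,0.35],0]
    - [[0,0,-0.045],[0,0,0.35],0]
    - [[0,0,-0.045],[-0.03,0,0.35],0]
    - [[0,0,-0.045],[-0.06,0,0.35],0]
    - [[0,0,-0.045],[-0.085,0,0.35],0]
    - [[0,0,-0.045],[-0.11,0,0.35],0]

```text
clock: 8.0
eef_pos: [447.3, -32.8, 14.0]
tcp_rot: [-3.141, 0.001, -2.903]
contact_force: [-0.4, 0.3, 0.2]
opening: 0.501
grasp_force: 0.4
```

Emit:
step_arm:
  moves:
    - [[0,0,0],[-0.025,0,0],0]
    - [[0,0,0],[-0.05,0,0],0]
    - [[0,0,0],[-0.075,0,0],0]
    - [[0,0,0],[-0.1,0,0],0]
    - [[0,0,0],[-0.125,0,0],0]
    - [[0,0,0],[-0.15,0,0],0]
    - [[0,0,0],[-0.175,0,0],0]
    - [[0,0,0],[-0.2,0,0],0]

```text
clock: 8.8
eef_pos: [485.5, -23.3, 13.2]
tcp_rot: [3.142, -0.0, -2.903]
contact_force: [-0.5, 0.3, -0.6]
opening: 0.502
grasp_force: 0.3
```

Emit:
step_arm:
  moves:
    - [[0,0,0],[-0.025,0,0],0]
    - [[0,0,0],[-0.05,0,0],0]
    - [[0,0,0],[-0.075,0,0],0]
    - [[0,0,0],[-0.1,0,0],0]
    - [[0,0,0],[-0.125,0,0],0]
    - [[0,0,0],[-0.15,0,0],0]
    - [[0,0,0],[-0.175,0,0],0]
    - [[0,0,0],[-0.2,0,0],0]

```text
clock: 9.6
eef_pos: [524.4, -13.8, 13.3]
tcp_rot: [3.142, -0.0, -2.903]
contact_force: [-1.1, -0.6, -0.7]
opening: 0.498
grasp_force: 0.3
```

Run:
```python
from h import *
s=telemetry.sense();print(s["clock"],P(s["eef_pos"]),s["eef_pos"],np.degrees(s["tcp_rot"]-[0,0,v[2]]),s["contact_force"])
```

```text
9.6 [-122.    -0.5] [524.40346716 -13.84699927  13.28086004] [ 1.79999166e+02 -3.14148655e-04 -1.80004197e+02] [-1.11642871 -0.60844167 -0.68563465]
```

Remaining about 30 mm.

Emit:
step_arm:
  moves:
    - [[0,0,0],[-0.025,0,0],0]
    - [[0,0,0],[-0.05,0,0],0]
    - [[0,0,0],[-0.075,0,0],0]
    - [[0,0,0],[-0.095,0,0],0]
    - [[0,0,0],[-0.11,0,0],0]
    - [[0,0,0],[-0.125,0,0],0]
    - [[0,0,0],[-0.135,0,0],0]
    - [[0,0,0],[-0.135,0,0],0]

```text
clock: 10.4
eef_pos: [550.6, -7.5, 13.3]
tcp_rot: [-3.142, 0.001, -2.903]
contact_force: [0.4, -1.0, -0.6]
opening: 0.503
grasp_force: 0.0
```

Emit:
step_arm:
  moves:
    - [[0,0,0],[-0.004,0,0],0]
    - [[0,0,0],[-0.008,0,0],0]
    - [[0,0,0],[-0.01,0,0],0]
    - [[0,0,0],[-0.01,0,0],0]

```text
clock: 10.8
eef_pos: [552.2, -7.1, 13.3]
tcp_rot: [3.142, 0.0, -2.903]
contact_force: [-1.7, -0.1, -0.3]
opening: 0.502
grasp_force: 0.3
```

Emit:
step_arm:
  moves:
    - [[0,0,0],[-0.004,0,0],0]
    - [[0,0,0],[-0.008,0,0],0]
    - [[0,0,0],[-0.008,0,0],0]

```text
clock: 11.1
eef_pos: [553.9, -6.7, 13.3]
tcp_rot: [-3.142, 0.0, -2.903]
contact_force: [-0.2, -0.6, 0.1]
opening: 0.504
grasp_force: 0.1
```

Emit:
step_arm:
  moves:
    - [[0,0,0],[-0.004,0,0],0]
    - [[0,0,0],[-0.007,0,0],0]
    - [[0,0,0],[-0.007,0,0],0]

```text
clock: 11.4
eef_pos: [554.8, -6.4, 13.2]
tcp_rot: [3.142, -0.001, -2.903]
contact_force: [-1.4, -0.8, 0.7]
opening: 0.502
grasp_force: 0.9
```

Emit:
step_arm:
  moves:
    - [[0,0,0],[-0.003,0,0],0]
    - [[0,0,0],[-0.006,0,0],0]
    - [[0,0,0],[-0.006,0,0],0]

```text
clock: 11.7
eef_pos: [554.9, -6.2, 13.0]
tcp_rot: [3.141, -0.003, -2.903]
contact_force: [-5.6, -2.1, 1.5]
opening: 0.501
grasp_force: 2.9
```

Run:
```python
from h import *
s=telemetry.sense();print(s["clock"],P(s["eef_pos"]),s["eef_pos"],s["contact_force"])
save("side","s3")
b=cv2.imread("pics/s3.png")[170:260,190:310]
cv2.imwrite("pics/s3c.png",cv2.resize(b,(800,600),interpolation=cv2.INTER_CUBIC))
print([(proj("side",W(v,p))-[190,170])*6.667 for p in ((-80,46,26),(-80,-46,26),(30,46,26),(0,0,34))])
```

```text
11.7 [-90.6  -0.3] [554.9076799   -6.23948189  12.98597021] [-5.57350033 -2.09138545  1.52168135]
[array([533.13540775, 407.27349717]), array([546.08662048, 269.09416224]), array([293.78795753, 398.80885867]), array([369.15419422, 318.37453754])]
```

View pics/s3c.png

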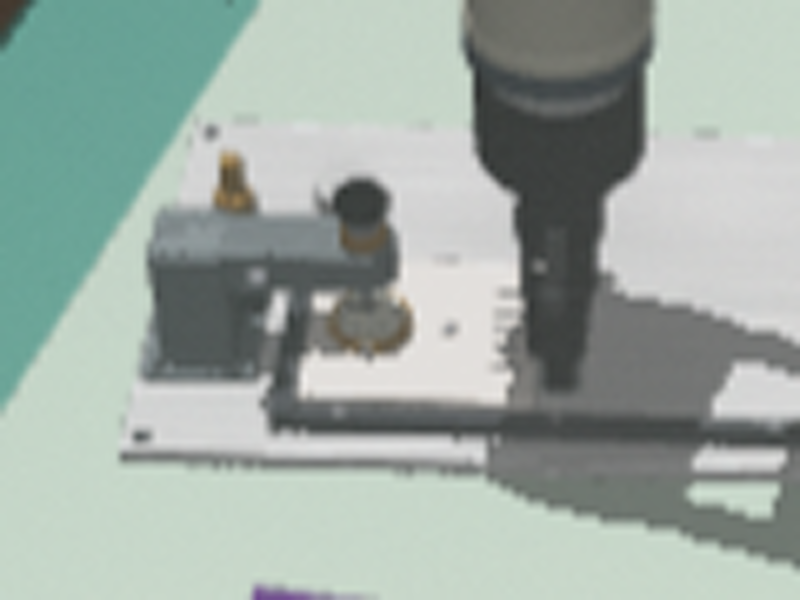

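Emit:
step_arm:
  moves:
    - [[0,0,0],[0.1,0,0],0]
    - [[0,0,0],[0.1,0,-0.2],-1]
    - [[0,0,0],[0.1,0,-0.35],-1]
    - [[0,0,0],[0.1,-0.22,-0.35],-1]
    - [[0,0,0],[0.1,-0.43,-0.35],-1]
    - [[0,0,0],[-0.1,-0.43,-0.35],-1]
    - [[0,0,0],[-0.18,-0.43,-0.35],-1]
    - [[0,0,0],[-0.18,-0.43,-0.35],-1]

```text
clock: 12.55
eef_pos: [614.5, -81.3, 83.7]
tcp_rot: [-3.141, 0.003, -2.903]
contact_force: [-0.3, 0.3, 0.5]
opening: 0.0
grasp_force: 0.0
```

Emit:
step_arm:
  moves:
    - [[0,0,0],[0,0,0.2],-1]
    - [[0,0,0],[0,0,0.345],-1]
    - [[0,0,0],[0,0,0.345],-1]
    - [[0,0,0],[0,0.025,0.345],-1]
    - [[0,0,0],[0,0.05,0.345],-1]
    - [[0,0,0],[0,0.075,0.345],-1]
    - [[0,0,0],[0,0.09,0.345],-1]
    - [[0,0,0],[0,0.09,0.345],-1]

```text
clock: 13.35
eef_pos: [607.3, -63.1, 14.7]
tcp_rot: [-3.141, 0.0, -2.902]
contact_force: [0.2, 0.4, -1.0]
opening: -0.004
grasp_force: 0.0
```

Run:
```python
from h import *
s=telemetry.sense();print(s["clock"],P(s["eef_pos"]),s["opening"],s["contact_force"])
```

```text
13.35 [-53.1 -67.9] -0.00446204618481275 [ 0.15683713  0.44453553 -1.03096506]
```

Emit:
step_arm:
  moves:
    - [[0,0,0],[0,0.01,0],-1]
    - [[0,0,0],[0,0.02,0],-1]
    - [[0,0,0],[0,0.025,0],-1]
    - [[0,0,0],[0,0.025,0],-1]

```text
clock: 13.75
eef_pos: [606.1, -58.7, 14.3]
tcp_rot: [3.142, -0.0, -2.903]
contact_force: [-0.4, 0.2, 0.4]
opening: 0.002
grasp_force: 0.0
```

Emit:
step_arm:
  moves:
    - [[0,0,0],[0,0.005,0],-1]
    - [[0,0,0],[0,0.01,0],-1]
    - [[0,0,0],[0,0.01,0],-1]

```text
clock: 14.05
eef_pos: [605.6, -56.8, 14.2]
tcp_rot: [3.142, -0.0, -2.903]
contact_force: [0.3, -0.4, -0.6]
opening: -0.002
grasp_force: 0.0
```

Emit:
step_arm:
  moves:
    - [[0,0,0],[0,0.004,0],-1]
    - [[0,0,0],[0,0.008,0],-1]
    - [[0,0,0],[0,0.008,0],-1]

```text
clock: 14.35
eef_pos: [605.7, -55.8, 14.4]
tcp_rot: [-3.141, 0.001, -2.903]
contact_force: [2.2, -3.9, -1.7]
opening: 0.001
grasp_force: 2.3
```

Emit:
step_arm:
  moves:
    - [[0,0,0],[0,0.003,0],-1]
    - [[0,0,0],[0,0.003,0],-1]

```text
clock: 14.55
eef_pos: [605.6, -55.6, 14.4]
tcp_rot: [-3.14, 0.001, -2.903]
contact_force: [1.0, -7.8, -1.7]
opening: -0.0
grasp_force: 3.8
```

Emit:
step_arm:
  moves:
    - [[0,0,0],[0,-0.02,0],-1]
    - [[0,0,0],[0,-0.07,0],-1]
    - [[0,0,0],[0.1,-0.07,-0.2],-1]
    - [[0,0,0],[0.25,-0.07,-0.4],-1]
    - [[0,0,0],[0.25,-0.07,-0.65],-1]
    - [[0,0,0],[0.25,-0.07,-0.65],-1]

```text
clock: 15.15
eef_pos: [563.1, -81.2, 150.6]
tcp_rot: [-3.138, 0.009, -2.904]
contact_force: [1.7, -0.1, 0.3]
opening: 0.002
grasp_force: 0.0
```

Run:
```python
from h import *
s=telemetry.sense();print(s["clock"],P(s["eef_pos"]),s["eef_pos"],s["contact_force"])
save("side","s4");save("scene","c4")
b=cv2.imread("pics/s4.png")[170:260,190:310];d=cv2.imread("pics/c4.png")[190:295,220:360]
cv2.imwrite("pics/m4.png",np.hstack([cv2.resize(b,(400,300),interpolation=cv2.INTER_CUBIC),cv2.resize(d,(400,300),interpolation=cv2.INTER_CUBIC)]))
print(proj("scene",W(v,(0,0,110))),proj("side",W(v,(0,0,110))))
for k in("scene","side"):print([(x["xy"],x["conf"]) for x in imaging.mark_of(k,"button_top")])
```

```text
15.15 [-100.4  -75.1] [563.07718098 -81.2042742  150.60778314] [ 1.6707874  -0.07815212  0.30269859]
[310.68705194 220.73016162] [243.90873498 199.66060052]
[([308.7, 216.9], 0.54)]
[([242.3, 197.5], 0.39)]
```

View pics/m4.png

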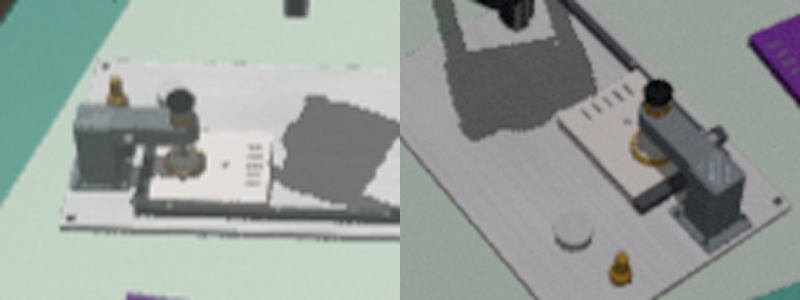

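Emit:
step_arm:
  moves:
    - [[0,0,0],[0,0.2,0],-1]
    - [[0,0,0],[-0.2,0.375,0],-1]
    - [[0,0,0],[-0.4,0.375,0],-1]
    - [[0,0,0],[-0.5,0.375,0],-1]
    - [[0,0,0],[-0.5,0.375,0],-1]
    - [[0,0,0],[-0.5,0.375,0],-1]

```text
clock: 15.95
eef_pos: [637.9, 16.4, 142.2]
tcp_rot: [3.141, -0.004, -2.902]
contact_force: [-0.4, 1.0, -0.1]
opening: 0.0
grasp_force: 0.0
```

Run:
```python
from h import *
s=telemetry.sense();print(s["clock"],P(s["eef_pos"]),s["eef_pos"],s["contact_force"],s["tcp_rot"])
```

```text
15.95 [-4.6  2.1] [637.93536054  16.42044238 142.21690982] [-0.36556304  1.01665147 -0.07553207] [ 3.14079106 -0.00377589 -2.90240837]
```

Emit:
step_arm:
  moves:
    - [[0,0,0],[-0.02,-0.01,0.08],-1]
    - [[0,0,0],[-0.02,-0.01,0.13],-1]
    - [[0,0,0],[-0.02,-0.01,0.15],-1]
    - [[0,0,0],[-0.02,-0.01,0.17],-1]
    - [[0,0,0],[-0.02,-0.01,0.185],-1]
    - [[0,0,0],[-0.02,-0.01,0.195],-1]
    - [[0,0,0],[-0.02,-0.01,0.205],-1]
    - [[0,0,0],[-0.02,-0.01,0.205],-1]

```text
clock: 16.75
eef_pos: [643.7, 15.3, 103.4]
tcp_rot: [-3.141, 0.0, -2.903]
contact_force: [-0.9, -1.3, 2.3]
opening: -0.002
grasp_force: 1.4
```

Emit:
step_arm:
  moves:
    - [[0,0,0],[0,0,0.006],-1]
    - [[0,0,0],[0,0,0.012],-1]
    - [[0,0,0],[0,0,0.012],-1]
    - [[0,0,0],[0,0,0.012],-1]

```text
clock: 17.15
eef_pos: [643.8, 15.3, 101.0]
tcp_rot: [-3.142, 0.0, -2.903]
contact_force: [-1.2, -0.5, 3.6]
opening: 0.004
grasp_force: 1.6
```

Emit:
step_arm:
  moves:
    - [[0,0,0],[0,0,0.006],-1]
    - [[0,0,0],[0,0,0.012],-1]
    - [[0,0,0],[0,0,0.015],-1]
    - [[0,0,0],[0,0,0.015],-1]

```text
clock: 17.55
eef_pos: [643.9, 15.4, 98.1]
tcp_rot: [-3.142, 0.0, -2.903]
contact_force: [-1.7, -1.2, 7.1]
opening: 0.0
grasp_force: 3.0
```

Emit:
step_arm:
  moves:
    - [[0,0,0],[0,0,0.005],-1]
    - [[0,0,0],[0,0,0.01],-1]
    - [[0,0,0],[0,0,0.01],-1]
    - [[0,0,0],[0,0,0.01],-1]

```text
clock: 17.95
eef_pos: [644.0, 15.4, 97.9]
tcp_rot: [-3.141, 0.001, -2.903]
contact_force: [-7.0, -0.7, 21.0]
opening: -0.001
grasp_force: 10.6
```

Emit:
step_arm:
  moves:
    - [[0,0,0],[0,0,-0.02],-1]
    - [[0,0,0],[0,0,-0.06],-1]
    - [[0,0,0],[0,0,-0.15],-1]
    - [[0,0,0],[0,0,-0.3],-1]
    - [[0,0,0],[0.2,0,-0.4],-1]
    - [[0,0,0],[0.5,0,-0.4],-1]
    - [[0,0,0],[0.5,0,-0.4],-1]
    - [[0,0,0],[0.5,0,-0.4],-1]

```text
clock: 18.75
eef_pos: [545.1, -8.5, 176.1]
tcp_rot: [3.141, -0.0, -2.904]
contact_force: [0.6, -1.0, 0.3]
opening: 0.002
grasp_force: 0.0
```

Run:
```python
from h import *
s=telemetry.sense();print(s["clock"],s["contact_force"],s["eef_pos"])
save("side","s5");save("scene","c5")
b=cv2.imread("pics/s5.png")[170:260,190:310];d=cv2.imread("pics/c5.png")[190:295,220:360]
cv2.imwrite("pics/m5.png",np.hstack([cv2.resize(b,(400,300),interpolation=cv2.INTER_CUBIC),cv2.resize(d,(400,300),interpolation=cv2.INTER_CUBIC)]))
```

```text
18.75 [ 0.56209007 -1.02702462  0.29373811] [545.11600975  -8.45973036 176.07264619]
```

View pics/m5.png

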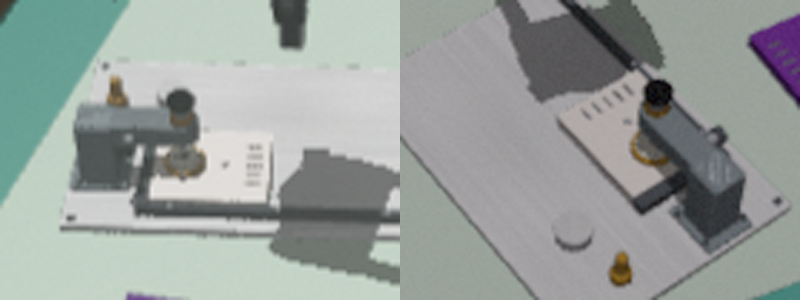

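Carrier is home against fence and stop, the button is back up at (180,98)/(657,92) in the two crops, and the tin and nose-piece are unmoved.

```bash
python3 -c "
from rig import r
print(r.sign_off())"
```

```text
the job is handed in; nothing more can be done
None
```

I pushed the carrier flush against the fence and home against the end stop, then pressed the spindle fully down (12 mm, onto its depth stop) and it sprang back up. The last pictures show the carrier home and the tin and nose-piece unmoved; how far the hour hand went down was not measured directly. The job was handed in at about 19 s.

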